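# Set the torque handle to 7 and pull the stem bolt to its click

## Task

The adjustable torque handle is already sitting on the stem's bolt. Turn its scale sleeve clockwise from its present low setting to 7, so that it rests in that click, and let go of it while the lever is still where it was; then swing the rubber-gripped lever clockwise (seen from above) until it clicks over once, stop there without pulling on towards a second click, and let go. Leave the other things lying about undisturbed.

Things in the scene. Friction and masses are not known exactly. Their poses are not given: they have to be found in the camera images.
- stand: Fixed holder: iron foot 140 x 110 x 12 mm, aluminium stem clamped round a black bar stub (32 mm thick, 170 mm along the holder's x, top 54 mm up). Origin on the table on the upright axis of bolt, hub, lever and sleeve. Stem neck to +y, ending in a 63 mm high clamp 105 mm from the axis. Torque handle on the bolt: dark round hub (86 mm wide, 70 to 88 mm up), lever out of its side, sleeve on top.
- hub (a point): Centre of the hub's flat upper face, 88 mm up; turns with the lever, x axis along the lever, z up. White scale ticks on this face, 30 to 42 mm from the axis, every 20 deg, values 0 to 10: long thick ticks are 0, 5, 10, short ones the rest; a dot lies beside 0, outside the scale. Tick k is 280 - 20 k deg counterclockwise from the lever: 5 faces away from the lever, values grow clockwise.
- sleeve_grip (a point): Point on the axis inside the scale sleeve at the height to grip, 114 mm up. The sleeve is an upright ribbed aluminium cylinder, 50 mm diameter, 42 mm high (88 to 130 mm up), the highest thing around. It clicks every 20 deg (0.349 rad) with about 0.1 N m and stays in a click when let go; the way to 7 is usually more than one wrist turn.
- sleeve_pointer (a point): Outer part of the white pointer nub at the sleeve's foot, 30 mm from the axis, 3 mm above the hub's face; it points at the scale tick of the present value. A black line on the sleeve's top face lies over it.
- sleeve (a joint): Angle of the sleeve on the hub, rad, growing clockwise seen from above; value = angle / 0.3491, so 7 is 2.443. Starts in a click from 0 to 3. Stops just beyond 0 and 10.
- lever_grip (a point): Point in the middle of the lever's black rubber grip, 118 mm from the axis, 82 mm above the table. The grip is 85 mm long (80 to 165 mm from the axis), 18 mm wide, 20 mm high (from 70 to 90 mm above the table). Its x axis points outward along the lever, z up.
- lever (a joint): Angle of lever and hub on the bolt, rad, growing clockwise from above. Starts between 0 and 0.3, stays where left: the bolt drags with 0.5 N m. A spring click makes it harder to pull (1 N m) from about 0.55 up to its crest at 0.83, just beyond which it suddenly gives way; it is behind from 0.97. A second, over-tightening click rises from 1.22 and has its crest at 1.48.
- bell: Bystander: white plastic bicycle bell, dome 62 mm wide, 35 mm high, with a thin spring lever to its -x. Origin under the dome.
- hanger: Bystander: flat steel derailleur hanger, about 95 mm long along x, 6 mm thick. Origin at the middle of its underside.
- jar: Bystander: glass jar of ball bearings with a steel twist cap, 62 mm wide, 76 mm high. Origin at the centre of its underside.
- tyre_lever: Bystander: red aluminium tyre lever, 127 mm long along x, 20 mm wide, 7 mm thick, lying flat. Origin at the middle of its underside.
- multitool: Bystander: grey folded multitool, 85 x 32 x 18 mm, long along x. Origin at the centre of its underside.
- tape_roll: Bystander: black roll of rim tape lying flat, 72 mm wide, 22 mm high. Origin at the centre of its underside.

How it is judged (in metres and radians):
On the way, in this order (a step that is already met when the one before it is completed fails the run):
1. the sleeve rests in the click of 7, let go, before the lever has been pulled into its click (value of joint sleeve between 2.33 and 2.56 rad and value of joint lever below 0.5 rad and contact force between the fingers and stand below 0.3 N), for 0.2 s.
2. the lever has been pulled over the crest of its click with the sleeve at 7 (value of joint sleeve between 2.33 and 2.56 rad and value of joint lever above 0.89 rad), for 0.1 s.
At the end, for the whole second after the job is handed in: The sleeve rests at 7 (2.33 to 2.56 rad, a third of a click either way); the lever rests past its first click and short of the second (0.89 to 1.35 rad) (all of step 2 and value of joint lever below 1.35 rad and velocity of joint lever between -0.05 and 0.05 rad/s and velocity of joint sleeve between -0.05 and 0.05 rad/s); the robot touches nothing.
It fails at once if the lever is pulled into its second click (over-tightened, beyond 1.42 rad) (value of joint lever above 1.42 rad).
It fails at once if one of the six bystanders is moved more than 25 mm (distance of any of bell, hanger, jar, tyre_lever, multitool, tape_roll from where it was at the start of the episode above 0.025 m).
It also fails if it takes over 61 s, if anything falls off the work surface, if the arm or the gripper's body presses on something with over 40 N, if the wrist force passes 120 N, or if a joint passes its speed limit or range.

## Robot

A 7-joint arm with a two-finger parallel gripper is mounted at the origin on the work surface. World frame = base frame: x ahead of the robot, y to its left, z up, the work surface at z = 0. Lengths are in mm, angles in rad, forces in N, time in s.
With the tool pointing down it reaches from about 400 to 875 mm from the base axis. Payload 4.4 kg.
Tool frame: the origin (TCP) lies at the very end of the fingers, on their centre line; the grasp point (between the pads) lies 19 mm behind it (ctrl.grip_depth is the distance from the TCP to the grasp point, in mm); z points along the fingers, x is the direction in which the jaws open and shut, and the axes are right-handed (so a half turn about z gives the same grasp; the last joint's range is limited). The gripper opens to 85 mm and grips with 20 to 120 N. Pads are 22 mm wide; open, the fingers measure 114 mm over their backs; the gripper's body (76 mm by 85 mm) begins 54 mm behind the grasp point. The pads swing forward as they close: fully open they stand 13 mm farther back than shut.
Start: joints at [-1.397, 0.628, 0.038, 1.517, -0.027, 0.996, -0.02], TCP at [154.355, 631.421, 231.313] pointing down, gripper open.
Joint ranges: [-3.06, 3.06], [-0.37, 2.12], [-1.25, 1.32], [0.18, 2.47], [-1.1, 4.24], [0.23, 1.98], [-2.94, 2.94]. Speed limits (rad/s): [2.57, 2.57, 3.14, 3.14, 3.14, 3.14, 3.14].

## Interface

Orientations are given as [roll, pitch, yaw] about the fixed x, y, z axes, in that order (R = Rz(yaw) Ry(pitch) Rx(roll)).
In Python, from cell import ctrl gives the robot as it stands.
- The arm moves only by the shell command python3 -m creep 'ROWS'. ROWS is JSON, a list of rows, each an object with "hand": the opening, from 0 (shut) to 1 (fully open); "travel": the shift along the tool's x, y, z in cm, a list of three; "angular": the turn, a rotation vector about the tool's x, y, z in degrees, a list of three. In form: [{"hand": hand, "travel": [tx, ty, tz], "angular": [rx, ry, rz]}, ...]. A call has 1 to 20 rows; each row is the pose to reach, as a shift and turn from the pose measured when the call began, along the tool's axes at that moment; what a row does not reach only later rows make up. A row lasts 1/10 s, in which the tool goes at most 50 mm and 8.59 degrees, less where a joint would pass 70% of its speed; a pose out of reach is approached as far as the arm can. A call with a gripper value outside its range is refused whole. The fingers move at their own pace and stop on an object; the grip force is fixed at half the most. Time passes only in rows, so rows that repeat a pose let the fingers close. It gives the time, the measured TCP pose, the force and the opening at its end, in the units of the state.
- ctrl.read_state(): the state, without advancing time (a new reading comes with each control period).
- ctrl.get_image(name): name is "scene" or "top" or "wrist"; returns a dict with "frame" (480x640x3 uint8, red, green, blue), "fx", "fy", "cx", "cy" (pixels), "origin" and "orientation" of the camera in the world. Camera axes: x right, y down, z forward; pixel columns grow to the right and rows downward; lengths in mm; the calibration is good to about 2 mm. The wrist camera is an equidistant fisheye: a pixel r from the principal point sees the ray r / f radians off the axis. A picture is of the moment at which its call begins. There is no depth.
- ctrl.finish_job(): hands the job in, once; it reports no verdict.
Trained networks look in the newest picture that a camera, given by its name, has taken for a name from the list of things; names that differ only in an ending like _2 or _b are one class to them, and where a whole thing is asked for, a point or a joint stands for the part that bears it (a point fixed in the world has none). Each returns a list of dicts, best first, with "confidence" (0 to 1); they miss things now and then, are a little off and sometimes report something else, mostly with a low value. They report only what shows in the picture. A call takes as long as a camera call.
- ctrl.regions_of(camera, thing): "region" (480x640 bool, what is visible of it).
- ctrl.spot_point(camera, thing): "at" ([x, y, z] in mm, in world coordinates, good to about 4 mm: a listed point, or the origin of a listed thing).
The state is a dict: "clock": time; "qpos": joint angles; "qd": joint speeds; "tau": joint torques, N m; "eef_pos": TCP position; "tool_rot": TCP orientation; "force": force on the tool from outside, world axes, zero at the start; "torque": the same for the moment, N m; "width": finger opening in mm.
Only numpy, scipy, OpenCV 4.12 (cv2) and the standard library are available. Lean on these libraries where they do the work, as an engineer would, in place of code of your own. Each camera call takes 0.05 s, during which the arm holds its last target. There are 200 camera calls.

## Working session

There is one attempt and no reset: what is moved stays moved. The work goes in short steps, Python scripts to look and compute and a shell command to move; the robot and the scene stay as the last step left them, time stands still between calls to the robot, and variables do not carry over. Pictures are saved under pics/ and viewed, about 8 in all and at most 12, crops included, and the job is handed in when it is done.

```bash
ls; mkdir -p pics; python3 - <<'E'
from cell import ctrl
import cv2,numpy as np
print(ctrl.read_state())
for c in("scene","top"):
    im=ctrl.get_image(c); print(c,im["origin"],im["orientation"],im["fx"],im["cx"],im["cy"])
    cv2.imwrite(f"pics/{c}0.png",im["frame"][:,:,::-1])
    for n in("stand","hub","sleeve_grip","sleeve_pointer","lever_grip","bell","hanger","jar","tyre_lever","multitool","tape_roll"):
        try: print(n,[(np.round(d["at"],1).tolist(),round(d["confidence"],2)) for d in ctrl.spot_point(c,n)[:2]])
        except Exception as e: print(n,e)
E
```

```text
pics
{'clock': 0.0, 'qpos': array([-1.39680965,  0.6293405 ,  0.03839464,  1.51835981, -0.02698369,
        0.99631183, -0.01999708]), 'qd': array([ 3.59929685e-04,  2.36690091e-04,  1.38572524e-03,  3.05230479e-04,
       -1.60285789e-03, -1.01140852e-05, -3.49265088e-04]), 'tau': array([ 2.84442995e-04, -5.63417423e+01,  1.22614793e+00, -1.93434674e+01,
        1.10481508e-02,  1.06311188e-02,  1.97582345e-06]), 'eef_pos': array([154.17292409, 630.80740485, 230.39449763]), 'tool_rot': array([3.14158201e+00, 1.90290150e-03, 1.33105990e+00]), 'force': array([-0.71137148,  0.44927083,  0.47473638]), 'torque': array([0.0189088 , 0.00990075, 0.07770509]), 'width': 85.3232013557886}
scene [1122.20759761 -188.21611524  710.69494026] [-2.35418254  0.00856179  1.16335852] 587.5459689673689 313.40835425121844 235.08507895853504
stand [([551.3, 10.3, 4.1], 0.74)]
hub [([553.6, 10.6, 87.7], 0.82), ([700.6, 43.8, 1.2], 0.74)]
sleeve_grip [([552.3, 11.4, 115.1], 0.97)]
sleeve_pointer [([524.3, 2.0, 92.5], 0.91)]
lever_grip [([640.2, -64.7, 82.3], 0.62)]
bell [([389.9, 90.2, -0.3], 0.65)]
hanger [([647.5, -115.6, -5.9], 0.95)]
jar [([613.3, 170.3, 1.6], 0.82), ([703.5, 44.0, 1.3], 0.62)]
tyre_lever [([545.2, -96.2, -4.1], 0.95)]
multitool [([518.7, -223.5, -1.6], 0.93)]
tape_roll [([701.5, 43.2, 1.5], 0.93)]
top [413.01972216  61.69451271 791.59802132] [-2.95040045 -0.0175182  -1.55200642] 455.60094826216647 318.61464555786716 237.3258764414572
stand [([552.1, 13.4, 2.3], 0.74)]
hub [([553.3, 14.2, 91.7], 0.82)]
sleeve_grip [([548.6, 16.1, 116.9], 0.76), ([546.4, -92.1, 2.3], 0.69)]
sleeve_pointer [([528.5, 5.0, 86.6], 0.9)]
lever_grip [([636.9, -69.4, 81.5], 0.61)]
bell [([386.9, 89.1, 1.0], 0.72), ([527.6, 3.3, 88.2], 0.34)]
hanger [([651.5, -115.7, -1.1], 0.72)]
jar [([611.8, 170.4, -1.6], 0.84)]
tyre_lever [([546.1, -91.1, 0.6], 0.82)]
multitool [([518.2, -226.6, 0.5], 0.91)]
tape_roll [([527.4, 5.8, 86.6], 0.74)]
```

```bash
python3 - <<'E'
import cv2
a=cv2.imread("pics/scene0.png");b=cv2.imread("pics/top0.png")
cv2.imwrite("pics/v1.png",a)
cv2.imwrite("pics/v2.png",b)
E
```

```text
(no output)
```

View pics/scene0.png

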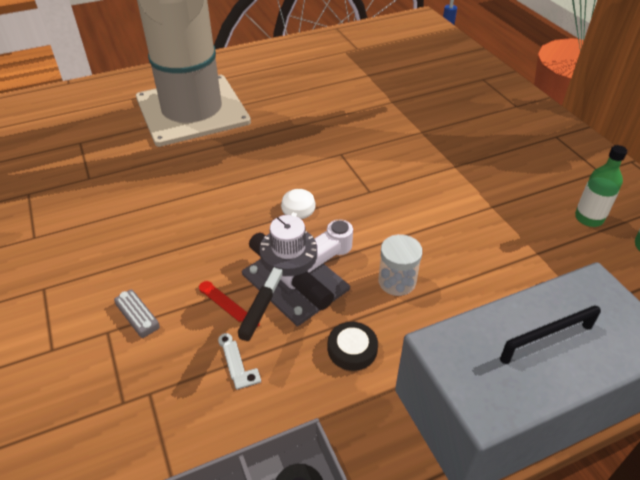

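View pics/top0.png

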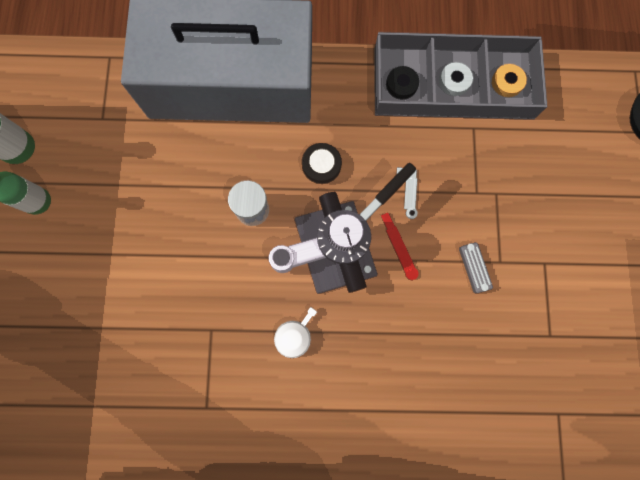

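The scene view shows the torque handle at about (288,245), with the lever pointing to (250,325). In the top view the axis is at (347,236) and the grip runs to (410,168). The networks agree with this: axis ≈ (552,12.5), lever at −42°, radius 118. The pointer is at about 198°, which reads as value 2, so the sleeve needs 5 clicks (100°) clockwise. The bystanders are clear of the sweep at working height.

Next I move above the sleeve, keeping the yaw, and refine there.

```bash
python3 -m creep '[{"hand":1,"travel":[-10,10.6,0],"angular":[0,0,0]},{"hand":1,"travel":[-20,21,0],"angular":[0,0,0]},{"hand":1,"travel":[-30,32,0],"angular":[0,0,0]},{"hand":1,"travel":[-40,42,2],"angular":[0,0,0]},{"hand":1,"travel":[-50.6,53.3,4],"angular":[0,0,0]},{"hand":1,"travel":[-50.6,53.3,4],"angular":[0,0,0]},{"hand":1,"travel":[-50.6,53.3,4],"angular":[0,0,0]},{"hand":1,"travel":[-50.6,53.3,4],"angular":[0,0,0]},{"hand":1,"travel":[-50.6,53.3,4],"angular":[0,0,0]},{"hand":1,"travel":[-50.6,53.3,4],"angular":[0,0,0]},{"hand":1,"travel":[-50.6,53.3,4],"angular":[0,0,0]},{"hand":1,"travel":[-50.6,53.3,4],"angular":[0,0,0]},{"hand":1,"travel":[-50.6,53.3,4],"angular":[0,0,0]},{"hand":1,"travel":[-50.6,53.3,4],"angular":[0,0,0]},{"hand":1,"travel":[-50.6,53.3,4],"angular":[0,0,0]},{"hand":1,"travel":[-50.6,53.3,4],"angular":[0,0,0]},{"hand":1,"travel":[-50.6,53.3,4],"angular":[0,0,0]},{"hand":1,"travel":[-50.6,53.3,4],"angular":[0,0,0]},{"hand":1,"travel":[-50.6,53.3,4],"angular":[0,0,0]},{"hand":1,"travel":[-50.6,53.3,4],"angular":[0,0,0]}]'
cat > h.py <<'E'
from cell import ctrl
import cv2,numpy as np
from scipy.spatial.transform import Rotation as Ro
def look(cams=("wrist",),names=("hub","sleeve_grip","sleeve_pointer","lever_grip"),tag=None):
    for c in cams:
        im=ctrl.get_image(c)
        if tag: cv2.imwrite(f"pics/{c}{tag}.png",im["frame"][:,:,::-1])
        for n in names: print(c,n,[(np.round(d["at"],1).tolist(),round(d["confidence"],2)) for d in ctrl.spot_point(c,n)[:2]])
def st():
    s=ctrl.read_state(); print({k:np.round(s[k],3).tolist() for k in("clock","qpos","eef_pos","tool_rot","force","torque","width")}); return s
def delta(p):  # cm in tool axes from the present pose to TCP p (mm)
    s=ctrl.read_state(); R=Ro.from_euler("xyz",s["tool_rot"]); return np.round(R.inv().apply(np.array(p)-s["eef_pos"])/10,2)
E
python3 - <<'E'
from h import *
st(); look(tag="1")
print(delta([552,12.5,95]))
E
```

```text
clock: 3.2
eef_pos: [551.6, 14.6, 191.5]
tool_rot: [-3.142, -0.0, 1.333]
force: [0.4, 1.0, 0.2]
width: 85.4
{'clock': 3.2, 'qpos': [-0.117, 0.538, 0.06, 1.839, -0.045, 0.766, 1.3], 'eef_pos': [551.608, 14.645, 191.506], 'tool_rot': [-3.142, -0.0, 1.333], 'force': [0.413, 1.042, 0.207], 'torque': [0.001, -0.022, 0.008], 'width': 85.41}
wrist hub []
wrist sleeve_grip [([550.0, 10.5, 116.2], 0.56), ([391.5, 84.1, -2.5], 0.44)]
wrist sleeve_pointer [([518.9, -0.3, 93.7], 0.67)]
wrist lever_grip [([637.6, -68.2, 78.3], 0.58)]
[-0.1   0.04  9.64]
```

```bash
python3 -m creep '[{"hand":1,"travel":[-0.26,0.06,4],"angular":[0,0,0]},{"hand":1,"travel":[-0.26,0.06,7],"angular":[0,0,0]},{"hand":1,"travel":[-0.26,0.06,9.6],"angular":[0,0,0]},{"hand":1,"travel":[-0.26,0.06,9.6],"angular":[0,0,0]},{"hand":1,"travel":[-0.26,0.06,9.6],"angular":[0,0,0]},{"hand":0.5,"travel":[-0.26,0.06,9.6],"angular":[0,0,0]},{"hand":0.3,"travel":[-0.26,0.06,9.6],"angular":[0,0,0]},{"hand":0,"travel":[-0.26,0.06,9.6],"angular":[0,0,0]},{"hand":0,"travel":[-0.26,0.06,9.6],"angular":[0,0,0]},{"hand":0,"travel":[-0.26,0.06,9.6],"angular":[0,0,0]}]'
python3 - <<'E'
from h import *
st()
E
```

```text
clock: 4.45
eef_pos: [552.8, 11.2, 97.0]
tool_rot: [3.139, -0.001, 1.332]
force: [-0.9, -0.4, 5.6]
width: 48.4
{'clock': 4.45, 'qpos': [-0.1, 0.678, 0.045, 1.912, -0.055, 0.55, 1.313], 'eef_pos': [552.812, 11.161, 97.029], 'tool_rot': [3.139, -0.001, 1.332], 'force': [-0.875, -0.368, 5.554], 'torque': [0.07, 0.197, -0.014], 'width': 48.395}
```

```bash
python3 -m creep '[{"hand":0,"travel":[0,0,0],"angular":[0,0,7]},{"hand":0,"travel":[0,0,0],"angular":[0,0,14]},{"hand":0,"travel":[0,0,0],"angular":[0,0,21]},{"hand":0,"travel":[0,0,0],"angular":[0,0,28]},{"hand":0,"travel":[0,0,0],"angular":[0,0,35]},{"hand":0,"travel":[0,0,0],"angular":[0,0,42]},{"hand":0,"travel":[0,0,0],"angular":[0,0,49]},{"hand":0,"travel":[0,0,0],"angular":[0,0,56]},{"hand":0,"travel":[0,0,0],"angular":[0,0,63]},{"hand":0,"travel":[0,0,0],"angular":[0,0,70]},{"hand":0,"travel":[0,0,0],"angular":[0,0,77]},{"hand":0,"travel":[0,0,0],"angular":[0,0,84]},{"hand":0,"travel":[0,0,0],"angular":[0,0,91]},{"hand":0,"travel":[0,0,0],"angular":[0,0,96]},{"hand":0,"travel":[0,0,0],"angular":[0,0,100]},{"hand":0,"travel":[0,0,0],"angular":[0,0,100]},{"hand":0,"travel":[0,0,0],"angular":[0,0,100]}]'
python3 - <<'E'
from h import *
st(); look(("scene","top"),tag="2")
E
```

```text
clock: 6.15
eef_pos: [552.2, 10.9, 97.1]
tool_rot: [-3.141, -0.002, -0.412]
force: [-1.8, -1.8, -1.1]
width: 48.7
{'clock': 6.15, 'qpos': [-0.402, 0.743, 0.526, 1.921, -0.607, 0.639, 0.098], 'eef_pos': [552.18, 10.931, 97.147], 'tool_rot': [-3.141, -0.002, -0.412], 'force': [-1.816, -1.796, -1.055], 'torque': [-0.416, 0.502, -0.046], 'width': 48.73}
scene hub [([556.2, 12.9, 88.6], 0.95)]
scene sleeve_grip [([551.2, 7.7, 112.4], 0.56), ([701.6, 44.8, -1.4], 0.33)]
scene sleeve_pointer [([550.5, 40.0, 91.2], 0.87)]
scene lever_grip [([548.6, 10.5, -0.7], 0.75), ([639.4, -66.1, 80.8], 0.55)]
top hub []
top sleeve_grip []
top sleeve_pointer []
top lever_grip []
```

```bash
python3 -m creep '[{"hand":0.7,"travel":[0,0,0],"angular":[0,0,0]},{"hand":0.9,"travel":[0,0,0],"angular":[0,0,0]},{"hand":1,"travel":[0,0,0],"angular":[0,0,0]},{"hand":1,"travel":[0,0,0],"angular":[0,0,0]},{"hand":1,"travel":[0,0,-3],"angular":[0,0,0]},{"hand":1,"travel":[0,0,-7],"angular":[0,0,0]},{"hand":1,"travel":[0,0,-10],"angular":[0,0,0]},{"hand":1,"travel":[-10,0,-10],"angular":[0,0,0]},{"hand":1,"travel":[-10,0,-10],"angular":[0,0,0]},{"hand":1,"travel":[-10,0,-10],"angular":[0,0,0]},{"hand":1,"travel":[-10,0,-10],"angular":[0,0,0]}]'
python3 - <<'E'
from h import *
st(); look(("scene","top"),tag="3")
a=cv2.imread("pics/scene3.png")[190:350,210:370];b=cv2.imread("pics/top3.png")[160:310,270:430]
cv2.imwrite("pics/v3.png",np.hstack([cv2.resize(a,(400,400),interpolation=2),cv2.resize(b,(400,400),interpolation=2)]))
E
```

```text
clock: 7.75
eef_pos: [460.1, 52.1, 197.3]
tool_rot: [-3.139, -0.002, -0.412]
force: [0.9, -0.3, 0.2]
width: 85.6
{'clock': 7.75, 'qpos': [-0.646, 0.496, 0.682, 2.074, -0.472, 0.725, -0.074], 'eef_pos': [460.083, 52.118, 197.305], 'tool_rot': [-3.139, -0.002, -0.412], 'force': [0.875, -0.273, 0.25], 'torque': [0.009, -0.093, 0.008], 'width': 85.569}
scene hub [([554.0, 14.0, 87.6], 0.96)]
scene sleeve_grip [([551.7, 11.3, 117.4], 0.84)]
scene sleeve_pointer [([547.8, 39.3, 91.3], 0.7)]
scene lever_grip [([638.9, -66.8, 79.5], 0.74)]
top hub []
top sleeve_grip []
top sleeve_pointer []
top lever_grip [([638.8, -67.5, 81.4], 0.47)]
```

View pics/v3.png

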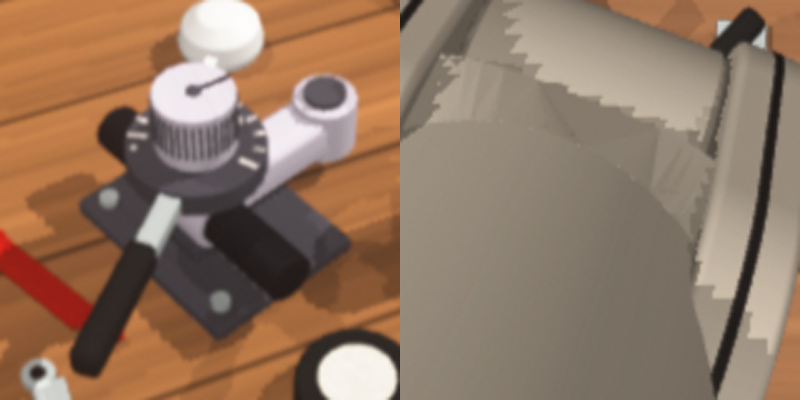

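The crop shows the lever unmoved. The sleeve's black line points at the 7 tick, around (245,120) in the left crop. The pointer bearing of 98° against the lever at −42° gives a value of 7.0. I'll check this by back-projecting the line, then plan the lever grasp.

```bash
python3 - <<'E'
from h import *
im=ctrl.get_image("scene"); R=Ro.from_euler("xyz",im["orientation"]).as_matrix()
P=[]
for u,v in((302,220),(287.2,226)):
    d=R@np.array([(u-im["cx"])/im["fx"],(v-im["cy"])/im["fy"],1]); o=np.array(im["origin"]); P.append((o+d*(130-o[2])/d[2])); 
print(P, np.degrees(np.arctan2(*(P[0]-P[1])[1::-1])))
print(delta([639,-67,170]),delta([639,-67,63]), "rz", np.degrees(ctrl.read_state()["tool_rot"][2])-48)
E
```

```text
[array([550.05571513,  35.43419431, 130.        ]), array([553.00553911,  11.39526156, 130.        ])] 96.99580675565402
[21.06  3.61  2.71] [21.05  3.62 13.41] rz -71.73573002088085
```

```bash
python3 -m creep '[{"hand":1,"travel":[4,0.7,0],"angular":[0,0,-8]},{"hand":1,"travel":[8,1.4,0],"angular":[0,0,-16]},{"hand":1,"travel":[12,2.1,0],"angular":[0,0,-24]},{"hand":1,"travel":[16,2.8,0],"angular":[0,0,-32]},{"hand":1,"travel":[20,3.6,0],"angular":[0,0,-40]},{"hand":1,"travel":[21,3.6,1],"angular":[0,0,-48]},{"hand":1,"travel":[21,3.6,2],"angular":[0,0,-56]},{"hand":1,"travel":[21,3.6,2.7],"angular":[0,0,-64]},{"hand":1,"travel":[21,3.6,2.7],"angular":[0,0,-71.7]},{"hand":1,"travel":[21,3.6,2.7],"angular":[0,0,-71.7]},{"hand":1,"travel":[21,3.6,2.7],"angular":[0,0,-71.7]}]'
python3 - <<'E'
from h import *
st(); look(("wrist","scene"),tag="4")
print(delta([639,-67,63]))
cv2.imwrite("pics/v4.png",cv2.imread("pics/wrist4.png"))
E
```

```text
clock: 9.4
eef_pos: [638.5, -66.9, 170.1]
tool_rot: [3.141, -0.001, 0.834]
force: [0.7, -0.6, 1.0]
width: 85.2
{'clock': 9.4, 'qpos': [-0.096, 0.697, 0.266, 1.609, -0.224, 0.864, 1.09], 'eef_pos': [638.49, -66.858, 170.115], 'tool_rot': [3.141, -0.001, 0.834], 'force': [0.722, -0.606, 0.983], 'torque': [-0.05, -0.018, 0.01], 'width': 85.211}
wrist hub []
wrist sleeve_grip [([553.6, 8.7, 111.0], 0.88)]
wrist sleeve_pointer []
wrist lever_grip [([639.7, -67.9, 80.7], 0.72)]
scene hub [([553.1, 13.5, 91.1], 0.78)]
scene sleeve_grip [([552.6, 8.6, 115.7], 0.64)]
scene sleeve_pointer [([516.5, -221.2, -0.6], 0.72)]
scene lever_grip [([635.9, -64.1, 83.1], 0.6)]
[-1.000e-02  6.000e-02  1.072e+01]
```

View pics/v4.png

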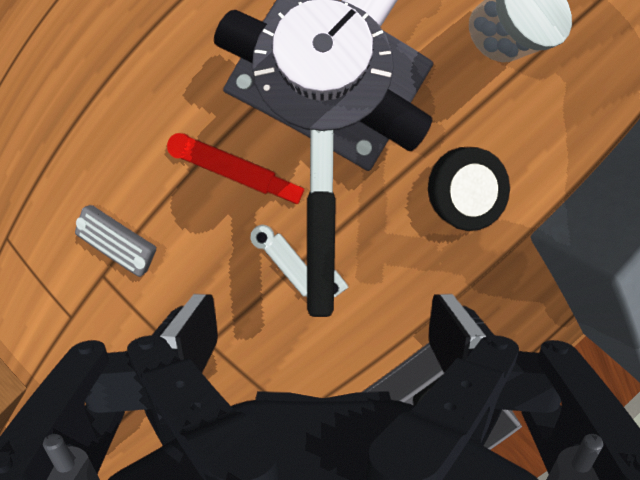

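The wrist view shows the lever centred between the jaws at (320,250) and in line with the tool. The sleeve line sits about 40° clockwise of the tick that faces away from the lever, which confirms 7. I'll descend and grip.

```bash
python3 -m creep '[{"hand":1,"travel":[0,0,4],"angular":[0,0,0]},{"hand":1,"travel":[0,0,8],"angular":[0,0,0]},{"hand":1,"travel":[0,0,10.7],"angular":[0,0,0]},{"hand":1,"travel":[0,0,10.7],"angular":[0,0,0]},{"hand":0.5,"travel":[0,0,10.7],"angular":[0,0,0]},{"hand":0.3,"travel":[0,0,10.7],"angular":[0,0,0]},{"hand":0,"travel":[0,0,10.7],"angular":[0,0,0]},{"hand":0,"travel":[0,0,10.7],"angular":[0,0,0]},{"hand":0,"travel":[0,0,10.7],"angular":[0,0,0]},{"hand":0,"travel":[0,0,10.7],"angular":[0,0,0]},{"hand":0,"travel":[0,0,10.7],"angular":[0,0,0]}]'
python3 - <<'E'
from h import *
s=st(); a0=np.array([552.3,11.5]); R=Ro.from_euler("xyz",s["tool_rot"])
r=s["eef_pos"][:2]-a0; print(np.hypot(*r),np.degrees(np.arctan2(r[1],r[0])))
for d in range(4,61,4):
    c,q=np.cos(np.radians(d)),np.sin(np.radians(d)); n=np.array([c*r[0]+q*r[1],-q*r[0]+c*r[1]])
    print(d,np.round(R.inv().apply(np.r_[n-r,0])/10,2).tolist())
E
```

```text
clock: 11.0
eef_pos: [639.1, -66.9, 64.5]
tool_rot: [3.139, -0.002, 0.837]
force: [-1.5, -1.5, 5.6]
width: 16.6
{'clock': 11.0, 'qpos': [-0.068, 0.833, 0.219, 1.673, -0.265, 0.662, 1.127], 'eef_pos': [639.074, -66.9, 64.466], 'tool_rot': [3.139, -0.002, 0.837], 'force': [-1.465, -1.475, 5.64], 'torque': [-0.108, 0.362, 0.013], 'width': 16.586}
116.94574004366923 -42.09794016848119
4 [-0.82, -0.03, -0.0]
8 [-1.63, -0.12, -0.0]
12 [-2.43, -0.26, -0.01]
16 [-3.22, -0.46, -0.01]
20 [-4.0, -0.71, -0.01]
24 [-4.76, -1.01, -0.01]
28 [-5.49, -1.37, -0.01]
32 [-6.2, -1.78, -0.02]
36 [-6.87, -2.24, -0.02]
40 [-7.51, -2.74, -0.02]
44 [-8.12, -3.29, -0.02]
48 [-8.69, -3.88, -0.03]
52 [-9.21, -4.5, -0.03]
56 [-9.69, -5.16, -0.03]
60 [-10.12, -5.86, -0.03]
```

```bash
python3 -m creep '[{"hand":0,"travel":[-0.82,-0.03,0],"angular":[0,0,4]},{"hand":0,"travel":[-1.63,-0.12,0],"angular":[0,0,8]},{"hand":0,"travel":[-2.43,-0.26,0],"angular":[0,0,12]},{"hand":0,"travel":[-3.22,-0.46,0],"angular":[0,0,16]},{"hand":0,"travel":[-4,-0.71,0],"angular":[0,0,20]},{"hand":0,"travel":[-4.76,-1.01,0],"angular":[0,0,24]},{"hand":0,"travel":[-5.49,-1.37,0],"angular":[0,0,28]},{"hand":0,"travel":[-5.49,-1.37,0],"angular":[0,0,28]}]'
cat > p.py <<'E'
from h import *
s=st(); a0=np.array([552.3,11.5]); R=Ro.from_euler("xyz",s["tool_rot"])
r=s["eef_pos"][:2]-a0; t=np.array([r[1],-r[0]])/np.hypot(*r)
print("r,bearing",np.hypot(*r),np.degrees(np.arctan2(r[1],r[0])),"swung",-42.1-np.degrees(np.arctan2(r[1],r[0])),"Ft",s["force"][:2]@t)
for d in range(4,33,4):
    c,q=np.cos(np.radians(d)),np.sin(np.radians(d)); n=np.array([c*r[0]+q*r[1],-q*r[0]+c*r[1]])
    print(d,np.round(R.inv().apply(np.r_[n-r,0])/10,2).tolist())
E
python3 p.py
```

```text
clock: 11.8
eef_pos: [591.4, -98.8, 64.5]
tool_rot: [3.141, -0.002, 0.347]
force: [-0.9, -0.5, 1.1]
width: 16.7
{'clock': 11.8, 'qpos': [-0.083, 0.803, 0.329, 1.801, -0.422, 0.605, 0.849], 'eef_pos': [591.428, -98.76, 64.516], 'tool_rot': [3.141, -0.002, 0.347], 'force': [-0.949, -0.486, 1.113], 'torque': [-0.041, 0.238, -0.402], 'width': 16.691}
r,bearing 116.99663622477749 -70.46172163386069 swung 28.36172163386069 Ft 1.0573060643916061
4 [-0.82, -0.03, -0.0]
8 [-1.63, -0.12, -0.0]
12 [-2.43, -0.27, -0.01]
16 [-3.22, -0.47, -0.01]
20 [-4.0, -0.73, -0.01]
24 [-4.75, -1.04, -0.01]
28 [-5.48, -1.4, -0.01]
32 [-6.19, -1.81, -0.01]
```

```bash
for i in 1 2 3; do python3 -m creep '[{"hand":0,"travel":[-0.82,-0.03,0],"angular":[0,0,4]},{"hand":0,"travel":[-0.82,-0.03,0],"angular":[0,0,4]}]' >/dev/null; python3 p.py | grep -E "r,b|torque"; done
```

```text
{'clock': 12.0, 'qpos': [-0.088, 0.798, 0.344, 1.822, -0.445, 0.596, 0.81], 'eef_pos': [583.828, -101.144, 64.562], 'tool_rot': [3.141, -0.003, 0.277], 'force': [1.14, -0.201, -1.624], 'torque': [-0.145, -0.053, -0.295], 'width': 16.808}
r,bearing 116.9731453748142 -74.36338179361802 swung 32.26338179361802 Ft -1.0436402501672613
{'clock': 12.2, 'qpos': [-0.093, 0.794, 0.357, 1.842, -0.469, 0.585, 0.772], 'eef_pos': [576.978, -102.829, 64.559], 'tool_rot': [3.14, -0.004, 0.21], 'force': [1.931, -0.162, -4.554], 'torque': [-0.182, -0.527, 0.14], 'width': 16.486}
r,bearing 116.96248521561733 -77.81965630113561 swung 35.71965630113561 Ft -1.8534459258731457
{'clock': 12.4, 'qpos': [-0.099, 0.79, 0.371, 1.863, -0.492, 0.576, 0.734], 'eef_pos': [569.202, -104.269, 64.552], 'tool_rot': [3.14, -0.004, 0.144], 'force': [1.54, -0.301, -2.628], 'torque': [-0.274, -0.085, 0.065], 'width': 17.303}
r,bearing 116.9965686963445 -81.69370074276185 swung 39.59370074276185 Ft -1.4801697883920426
```

```bash
for i in 1 2 3; do python3 -m creep '[{"hand":0,"travel":[-0.82,-0.03,0],"angular":[0,0,4]},{"hand":0,"travel":[-0.82,-0.03,0],"angular":[0,0,4]}]' >/dev/null; python3 p.py | grep -E "r,b|torque"; done
```

```text
{'clock': 12.6, 'qpos': [-0.106, 0.785, 0.385, 1.886, -0.517, 0.567, 0.694], 'eef_pos': [560.657, -105.171, 64.519], 'tool_rot': [3.14, -0.003, 0.075], 'force': [-0.42, -0.179, -2.017], 'torque': [-0.201, 0.067, -0.215], 'width': 16.965}
r,bearing 116.97036854675287 -85.90319956601503 swung 43.80319956601503 Ft 0.43155300154472576
{'clock': 12.8, 'qpos': [-0.113, 0.78, 0.399, 1.908, -0.542, 0.558, 0.655], 'eef_pos': [552.03, -105.473, 64.515], 'tool_rot': [3.141, -0.003, 0.005], 'force': [-0.245, 0.083, -0.746], 'torque': [-0.104, -0.04, -0.478], 'width': 16.938}
r,bearing 116.97337121596972 -90.1324198094992 swung 48.032419809499196 Ft 0.24473270714812442
{'clock': 13.0, 'qpos': [-0.121, 0.775, 0.412, 1.931, -0.568, 0.549, 0.615], 'eef_pos': [543.771, -105.165, 64.521], 'tool_rot': [-3.141, -0.002, -0.065], 'force': [2.084, -0.391, -1.694], 'torque': [-0.045, -0.129, -0.582], 'width': 16.934}
r,bearing 116.97629190183946 -94.18132991798137 swung 52.08132991798137 Ft -2.1068776308261667
```

```bash
python3 -m creep '[{"hand":0,"travel":[-0.6,-0.02,0],"angular":[0,0,3]},{"hand":0,"travel":[-0.6,-0.02,0],"angular":[0,0,3]},{"hand":0,"travel":[-0.6,-0.02,0],"angular":[0,0,3]}]'; python3 p.py | head -2
python3 -m creep '[{"hand":0.3,"travel":[0,0,0],"angular":[0,0,0]},{"hand":0.6,"travel":[0,0,0],"angular":[0,0,0]},{"hand":0.8,"travel":[0,0,0],"angular":[0,0,0]},{"hand":0.8,"travel":[0,0,0],"angular":[0,0,0]},{"hand":0.8,"travel":[0,0,-4],"angular":[0,0,0]},{"hand":0.8,"travel":[0,0,-8],"angular":[0,0,0]},{"hand":0.8,"travel":[0,0,-12],"angular":[0,0,0]},{"hand":0.8,"travel":[0,0,-12],"angular":[0,0,0]},{"hand":0.8,"travel":[0,0,-12],"angular":[0,0,0]}]'
python3 - <<'E'
from h import *
look(("wrist","scene","top"),tag="5",names=("lever_grip","sleeve_grip","sleeve_pointer"))
look(("scene",),names=("bell","hanger","jar","tyre_lever","multitool","tape_roll"))
E
```

```text
clock: 13.3
eef_pos: [538.2, -104.6, 64.5]
tool_rot: [-3.141, -0.003, -0.115]
force: [2.3, -1.1, -2.7]
width: 16.9
{'clock': 13.3, 'qpos': [-0.127, 0.773, 0.421, 1.946, -0.587, 0.543, 0.585], 'eef_pos': [538.215, -104.629, 64.524], 'tool_rot': [-3.141, -0.003, -0.115], 'force': [2.335, -1.095, -2.672], 'torque': [-0.146, -0.358, -0.355], 'width': 16.854}
r,bearing 116.98003719022348 -96.91567355645475 swung 54.81567355645475 Ft -2.4494434887885927
clock: 14.2
eef_pos: [538.2, -104.4, 185.3]
tool_rot: [-3.141, -0.004, -0.115]
force: [0.1, 0.4, -0.8]
width: 68.1
wrist lever_grip [([537.2, -108.4, 79.7], 0.75), ([697.1, 45.6, -2.5], 0.66)]
wrist sleeve_grip [([548.4, 9.4, 113.6], 0.96)]
wrist sleeve_pointer [([570.2, 29.4, 96.0], 0.9)]
scene lever_grip [([539.2, -103.6, 81.9], 0.75)]
scene sleeve_grip [([551.5, 11.0, 113.6], 0.84)]
scene sleeve_pointer [([578.8, 28.9, 89.2], 0.57)]
top lever_grip [([539.4, -106.3, 78.9], 0.6)]
top sleeve_grip [([550.8, 13.0, 113.6], 0.96)]
top sleeve_pointer [([579.2, 33.9, 88.3], 0.77), ([552.0, 10.1, 0.4], 0.28)]
scene bell [([387.5, 89.0, 0.3], 0.87)]
scene hanger []
scene jar [([613.9, 171.5, 0.3], 0.9)]
scene tyre_lever [([548.0, -96.9, -2.2], 0.85)]
scene multitool [([516.6, -223.7, -1.3], 0.97)]
scene tape_roll [([698.2, 42.3, 1.9], 0.67)]
```

View pics/wrist5.png

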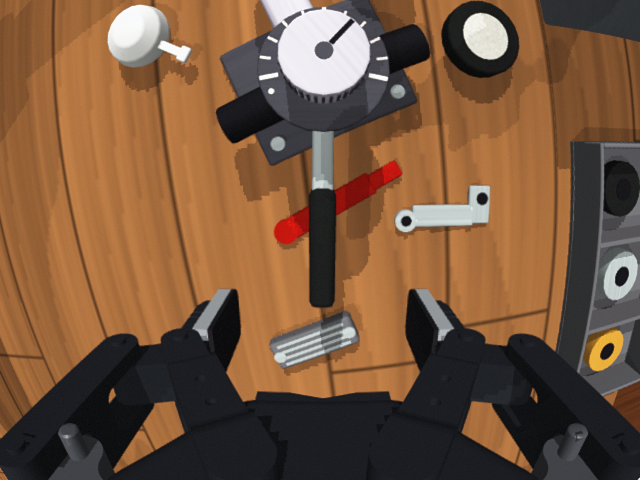

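The wrist view shows the lever released and centred at (321,245), with the open jaws well above it. The sleeve line sits on the same tick as before, which is 7. The lever swung about 54.6° (0.95 rad), so it lies between 0.95 and 1.25 for any permitted start angle.

```bash
python3 -c "
from cell import ctrl; print(ctrl.finish_job())"
```

```text
the job is handed in; nothing more can be done
None
```

I turned the sleeve from 2 to 7 in one grip, let go, swung the lever past its first click, released it and handed the job in at about 14.6 s. The job gives no verdict, so these are my own checks.

- **Sleeve:** the sleeve turned 100° clockwise, with the lever still at its starting bearing of −42°. After release, the black line and the pointer worked out to about 7.0. In the last wrist picture the line was on the same tick. The network's last pointer fix was looser, about 7.3 from noisy points.
- **Lever:** it swung about 54.6° (0.95 rad) clockwise to a bearing of about −96.5°, by the gripper position and the camera fixes. The task puts its start between 0 and 0.3 rad, so it should rest between 0.95 and 1.25 rad, inside the 0.89 to 1.35 window.
- **Click not clearly felt:** the measured forces were small and noisy, well below what the stated click torque should give. They dipped after about 36–40°, which fits the crest, but passing the click rests on the angle, not on the force.
- **Surroundings:** five of the six bystanders were found within about 4 mm of where they started. The scene network missed the hanger in the last check. It shows beside the lever in the last wrist picture, but I did not measure its position. The gripper was about 95 mm above the lever when I handed in, touching nothing.

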